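# Mix a culture tube on the touch-start vortex mixer

### The arm

A 6-joint arm with a two-finger parallel gripper is mounted at the origin on the work surface. World frame = base frame: x ahead of the robot, y to its left, z up, the work surface at z = 0. Lengths are in m, angles in rad, forces in N, time in s.
With the tool pointing down it reaches from about 0.275 to 0.975 m from the base axis. Payload 8.4 kg.
Tool frame: the origin (TCP) lies at the very end of the fingers, on their centre line; the grasp point (between the pads) lies 19 mm behind it; z points along the fingers, y is the direction in which the jaws open and shut (so a half turn about z gives the same grasp; the last joint's range is limited). The gripper opens to 92 mm and grips with 3 to 60 N. Pads are 20 mm wide; open, the fingers measure 128 mm over their backs; the gripper's body (75 mm by 189 mm) begins 69 mm behind the grasp point.
Start: joints at [-1.334, 0.353, 1.633, -0, 1.155, -0.002], TCP at [0.148, -0.607, 0.215] pointing down, gripper open.
Joint ranges: [-2.63, 2.63], [-0.92, 2.1], [0.06, 2.66], [-1.3, 4.44], [0, 2.69], [-3.02, 3.02]. Speed limits (rad/s): [2.22, 2.22, 2.79, 3.14, 3.14, 3.14].

### API

Orientations are given as [roll, pitch, yaw] about the fixed x, y, z axes, in that order (R = Rz(yaw) Ry(pitch) Rx(roll)).
In Python, from rig import monitor, optics, arm gives the robot as it stands.
- The arm moves only by the shell command python3 -m crank 'ROWS' [FORCE]. ROWS is a JSON object of lists of equal length, an entry for each row: "travel": the shift along the tool's x, y, z in mm, a list of three; "dr": the turn, a rotation vector about the tool's x, y, z in units of 10 degrees (1.0 is 10 degrees), a list of three; "grip": the finger opening in mm, from 0 to 91.9. A call has 1 to 20 rows; each row shifts and turns the commanded pose from where the row before left it, along the tool's axes as they then stand; what a row does not reach is not made up. A row lasts 1/8 s, in which the tool goes at most 62.5 mm and 10.7 degrees, less where a joint would pass 70% of its speed; a pose out of reach is approached as far as the arm can. A call is refused whole if a number of a shift passes 62.5 or a number of a turn 1, either way. A call with a gripper value outside its range is refused whole. The fingers move at their own pace and stop on an object; FORCE is the grip in N (left out, the last holds). Time passes only in rows, so rows that do not move let the fingers close. It gives the time, the measured TCP pose, the force and the opening at its end, in the units of the state.
- monitor.get_obs(): the state, without advancing time (a new reading comes with each control period).
- optics.read_camera(name): name is "scene" or "top" or "wrist"; returns (picture, depth): 384x512x3 uint8, blue, green, red; 384x512 float32, m along the optical axis (not along the pixel's ray), 0 where there is no reading.
- optics.get_calibration(name): a dict with "fx", "fy", "cx", "cy" (pixels), "dist" ([k1, k2, p1, p2, k3] as OpenCV has them; the pictures are not rectified), "R" (3x3) and "t" (3): a world point X has camera coordinates R X + t; the wrist camera has in their place "mount" (4x4, takes a point from camera to tool coordinates, whose origin is the TCP and whose axes are the flange's). Camera axes: x right, y down, z forward; pixel columns grow to the right and rows downward; lengths in m; the calibration is good to about 2 mm. A picture is of the moment at which its call begins: read the wrist's pose just before it. get_calibration takes no time and is no camera call.
- arm.finish_job(): hands the job in, once; it reports no verdict.
The state is a dict: "time_s": time; "joint_positions": joint angles; "dq": joint speeds; "effort": joint torques, N m; "ee_pos": TCP position; "tool_rot": TCP orientation; "ft_force": force on the tool from outside, world axes, zero at the start; "ft_torque": the same for the moment, N m; "opening": opening from 0.0 (shut) to 1.0 (fully open).
Only numpy, scipy, OpenCV 4.12 (cv2) and the standard library are available. Lean on these libraries where they do the work, as an engineer would, in place of code of your own. Each camera call takes 0.05 s, during which the arm holds its last target.

### The job

Pull the red-capped amber tube out of its spring clip on the tube stand, stand its round end in the rubber cup of the vortex mixer and press it down until the sprung head is fully home on its stop, as one does to run the mixer by touch. Finish while holding: keep the tube gripped, upright and pressed fully down, firmly but without forcing it, and do not let go. Leave the other two tubes in their clips, and do not disturb the Petri dish or the jar.

Things in the scene. Friction and masses are not known exactly. Their poses are not given: they have to be found in the camera images.
- rack: Clip stand, fixed: dark steel foot plate 90 (x) by 250 (y) by 8 mm, two posts 118 mm high at y = +-111 mm and an aluminium rail between them on the +x side of the tubes. Origin: centre of the plate's underside, z up. Three tubes stand upright on the plate (bottoms 8 mm above the bench) with axes at x = 0, y = +75, 0, -75 mm, each held by a blue sprung clip on the rail.
- clip_mid (a point): Middle clip, on the axis of the tube in it. Every clip spans 101 to 115 mm above the bench and is open to -x of the rack (the robot's side). Its two sprung jaws with inturned lips hold the glass loosely: drawn towards -x the tube spreads them (about 4 to 8 N) and snaps free after about 15 mm; 40 mm from its place it is clear of the jaws.
- tube_red: The tube to mix: screw-cap culture tube of amber glass, 25 mm in diameter, 152 mm long in all, about 70 g (it varies), closed, with a RED ribbed cap 29 mm in diameter and 24 mm high at the top (128 to 152 mm above its bottom). Origin: centre of its rounded bottom; z runs along the tube to the cap. It can stand in any of the three clips. Grip it by the cap.
- tube_red_cap (a point): Middle of the red cap, on the tube's axis, 140 mm above its bottom.
- tube_white: Like the red-capped tube but with a WHITE cap; it stays in its clip.
- tube_green: Like the red-capped tube but with a GREEN cap; it stays in its clip.
- mixer: Touch-start vortex mixer, fixed to the bench: white and black body 150 (x) by 120 (y) by 95 mm high with a blue sloping control panel (knob and switch) on its -x side. Origin: centre of its underside, z up. On top stands the sprung head with its black rubber cup, axis vertical, 16 mm to the +x side of the origin.
- cup (a point): Centre of the inner floor of the rubber cup on the mixer's sprung head, marked orange (116 mm above the bench when the head is up; it goes down with the head). The cup is open at the top, 16 mm deep, about 28 mm wide inside at its floor and 38 mm at its rim, 47 mm outside.
- mixer_head (a joint): How far the mixer's sprung head is pushed down, in metres: 0 = up, 0.008 = fully home on its hard stop. The spring takes about 4 N to start moving and about 10 N to reach the stop; the force rises steeply from there. 12 to 20 N holds it firmly home; 30 N and more is forcing it.
- dish: Closed glass Petri dish, 60 mm in diameter, 15 mm high, lying loose on the bench. Origin: centre of its underside. Leave alone.
- jar: Amber jar with a blue lid, 50 mm in diameter, 70 mm high, standing loose on the bench. Origin: centre of its underside. Leave alone.
There are look-alikes about, which are no part of the job. Several things have the shape of the mixer; the one meant has the colours described above.

How it is judged:
By the outcome, as a careful person would: the job done as asked, in the order asked, and still so for the second after the job is handed in, while the arm keeps its last pose, push and grip.
It also fails if it takes over 58 s, if anything falls off the work surface, if the arm or the gripper's body presses on something with over 40 N, if the wrist force passes 120 N, or if a joint passes its speed limit or range.

## Working session

There is one attempt and no reset: what is moved stays moved. The work goes in short steps, Python scripts to look and compute and a shell command to move; the robot and the scene stay as the last step left them, time stands still between calls to the robot, and variables do not carry over. Pictures are saved under pics/ and viewed, and the job is handed in when it is done.

```bash
ls; mkdir -p pics
python3 - <<'E'
from rig import monitor, optics, arm
import cv2
o=monitor.get_obs(); print(o)
import numpy as np
for n in ("scene","top"):
    im,d=optics.read_camera(n); cv2.imwrite(f"pics/{n}0.png",im); np.savez(f"{n}0.npz",im=im,d=d)
    print(n,optics.get_calibration(n))
print(optics.get_calibration("wrist"))
E
```

```text
pics
{'time_s': 0.0, 'joint_positions': array([-1.33440525e+00,  3.53618500e-01,  1.63411410e+00,  1.47260143e-05,
        1.15521329e+00, -2.42245316e-03]), 'dq': array([-0.00234352,  0.00032797,  0.00057542, -0.00060504,  0.00020496,
       -0.00010068]), 'effort': array([-8.96388883e-04, -5.93854094e+01, -3.34216690e+01,  6.97531924e-02,
        2.37074448e-02, -1.07856840e-04]), 'ee_pos': array([ 0.14772018, -0.60678836,  0.21389079]), 'tool_rot': array([-3.14023945e+00, -1.67426057e-05,  2.38807561e-01]), 'ft_force': array([-0.30039636,  0.68821495, -0.94719958]), 'ft_torque': array([-0.02562653,  0.03827459,  0.03704944]), 'opening': 0.9983980947044664}
scene {'fx': 402.85992105922105, 'fy': 402.85992105922105, 'cx': 256.537247224298, 'cy': 196.46892131513724, 'dist': array([-0.11880132,  0.        ,  0.        ,  0.        ,  0.        ]), 'R': array([[-0.56684533,  0.82371285,  0.01354673],
       [ 0.6111199 ,  0.43146124, -0.66360656],
       [-0.55246614, -0.3678836 , -0.7479591 ]]), 't': array([ 0.36929435, -0.24790874,  1.27089132])}
top {'fx': 395.5352846252269, 'fy': 3
[... 225 characters left out ...]
.79811650e-01,  2.92650557e-04, -1.99922599e-01],
       [ 1.99918087e-01, -5.44189480e-03, -9.79797502e-01]]), 't': array([-0.06361677,  0.5887295 ,  0.98998627])}
{'fx': 284.73222276853454, 'fy': 284.73222276853454, 'cx': 247.4217617203197, 'cy': 182.7094791037162, 'dist': array([-0.00124563,  0.        ,  0.        ,  0.        ,  0.        ]), 'mount': array([[-2.54628561e-04, -9.62378998e-01, -2.71710508e-01,
         7.40083711e-02],
       [ 9.99999955e-01, -2.01164053e-04, -2.24623221e-04,
        -6.05943624e-04],
       [ 1.61514283e-04, -2.71710553e-01,  9.62379005e-01,
        -1.69315483e-01],
       [ 0.00000000e+00,  0.00000000e+00,  0.00000000e+00,
         1.00000000e+00]])}
```

View pics/scene0.png

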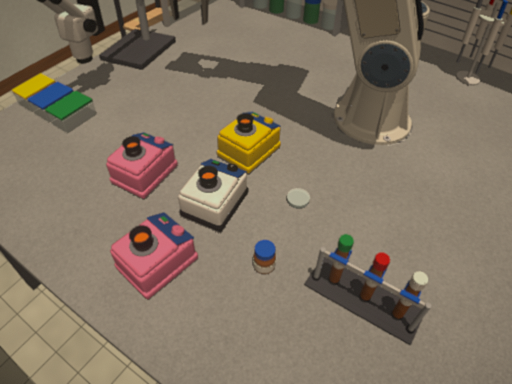

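View pics/top0.png

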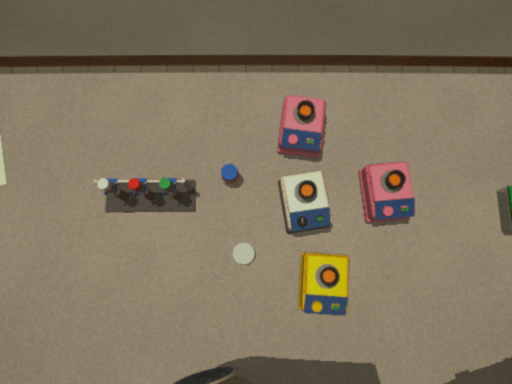

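The scene view shows the red cap at scene (381,261) and top (135,184), in the middle clip between green (165,184) and white (103,184). Mixer-shaped candidates in the top view are white (305,200), pink (302,125) and (388,192), and yellow (326,283). White/black with a blue panel is the one described. The dish is at (244,254) and the jar at (230,173).

```bash
cat > h.py <<'E'
import numpy as np, cv2
from rig import monitor, optics, arm
from scipy.spatial.transform import Rotation as Ro
def ray(n,uv,c=None):
    c=c or optics.get_calibration(n)
    K=np.array([[c['fx'],0,c['cx']],[0,c['fy'],c['cy']],[0,0,1]])
    p=cv2.undistortPoints(np.array([[uv]],float),K,np.array(c['dist']))[0,0]
    d=np.array([p[0],p[1],1.])
    if 'R' in c: return -c['R'].T@c['t'], c['R'].T@d
def wray(uv,pos,rpy):
    c=optics.get_calibration('wrist')
    K=np.array([[c['fx'],0,c['cx']],[0,c['fy'],c['cy']],[0,0,1]])
    p=cv2.undistortPoints(np.array([[uv]],float),K,np.array(c['dist']))[0,0]
    M=c['mount'];R=Ro.from_euler('xyz',rpy).as_matrix()
    return R@M[:3,3]+pos, R@M[:3,:3]@np.array([p[0],p[1],1.])
def onz(r,z): o,d=r; return o+d*(z-o[2])/d[2]
def tri(*rs):
    A=0;b=0
    for o,d in rs:
        d=d/np.linalg.norm(d);P=np.eye(3)-np.outer(d,d);A=A+P;b=b+P@o
    x=np.linalg.solve(A,b)
    return x,[np.linalg.norm((np.eye(3)-np.outer(d,d)/(d@d))@(x-o)) for o,d in rs]
def blobs(im,lo,hi,mn=15,roi=None):
    hsv=cv2.cvtColor(im,cv2.COLOR_BGR2HSV)
    m=cv2.inRange(hsv,np.array(lo),np.array(hi))
    n,l,s,c=cv2.connectedComponentsWithStats(m)
    return [(c[i].round(1),s[i]) for i in range(1,n) if s[i][4]>=mn]
E
python3 - <<'E'
from h import *
for n in("scene","top"):
    im=np.load(n+"0.npz")['im']
    print(n)
    for nm,lo,hi in(("red",(0,200,110),(4,255,255)),("orange",(5,200,120),(17,255,255)),("green",(50,150,50),(75,255,255)),("blue",(105,150,90),(120,255,255))):
        print(nm,[(list(map(float,c)),s.tolist()) for c,s in blobs(im,lo,hi)])
im=np.load("scene0.npz")['im']; a=cv2.resize(im[215:345,300:440],None,fx=4,fy=4,interpolation=2)
cv2.imwrite("pics/cr_a.png",a)
im=np.load("top0.npz")['im']; b=cv2.resize(im[160:240,90:340],None,fx=3.2,fy=3.2,interpolation=2)
cv2.imwrite("pics/cr_b.png",b)
E
```

```text
scene
red [([382.2, 259.1], [376, 253, 13, 13, 133])]
orange [([244.8, 120.7], [241, 119, 9, 4, 30]), ([131.5, 144.5], [127, 143, 10, 4, 32]), ([207.8, 175.4], [202, 173, 13, 6, 57]), ([140.7, 236.9], [134, 232, 15, 10, 102])]
green [([67.6, 104.4], [46, 92, 45, 27, 591]), ([346.0, 240.3], [340, 235, 13, 12, 111])]
blue [([49.6, 94.6], [28, 83, 44, 25, 535]), ([264.8, 249.0], [255, 241, 20, 18, 272]), ([338.3, 258.0], [330, 253, 18, 11, 74]), ([373.1, 276.4], [365, 271, 17, 12, 82]), ([409.7, 295.9], [401, 290, 18, 13, 89])]
top
red [([133.7, 183.6], [129, 179, 11, 10, 79])]
orange [([305.0, 110.1], [300, 105, 11, 10, 87]), ([394.4, 179.1], [389, 174, 12, 12, 100]), ([306.7, 189.7], [302, 185, 11, 11, 94]), ([328.5, 275.7], [323, 270, 12, 12, 116])]
green [([510.3, 196.0], [509, 187, 3, 24, 50])]
blue [([229.0, 171.9], [222, 165, 15, 15, 173])]
```

View pics/cr_a.png

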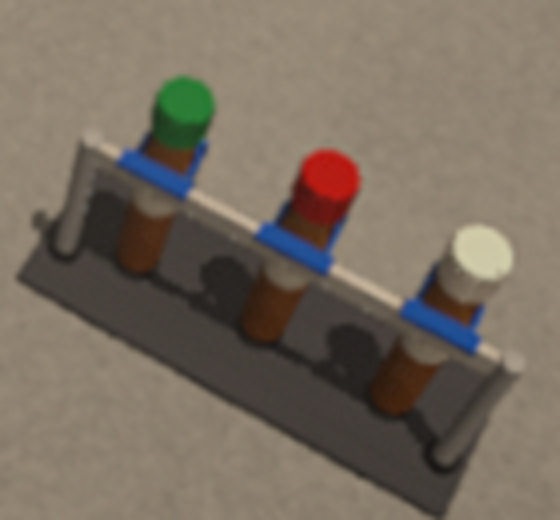

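View pics/cr_b.png

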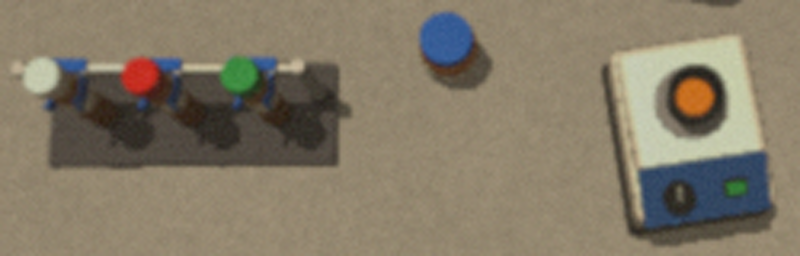

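The crops confirm red is the middle tube, clip opening toward the robot. The mixer with the white top, blue panel and orange cup floor at top (306.7,189.7) is the right one.

Run:
```python
from h import *
np.set_printoptions(precision=4,suppress=True)
R={n:(lambda uv,n=n:ray(n,uv)) for n in("scene","top")}
t=(133.7,183.6);s=(382.2,259.1)
print("red",tri(R['top'](t),R['scene'](s)),onz(R['top'](t),.156),onz(R['scene'](s),.152))
t=(306.7,189.7);s=(207.8,175.4)
print("cup",tri(R['top'](t),R['scene'](s)),onz(R['top'](t),.116),onz(R['scene'](s),.116))
# white & green caps in top view (crop px/3.2 + offset)
for nm,c in(("white",(42,76)),("red",(141,76)),("green",(239,75)),("postL",(17,68)),("postR",(297,65))):
    print(nm,onz(R['top']((c[0]/3.2+90-.3,c[1]/3.2+160-.3)),.16 if 'post' not in nm else .118))
print("jar",onz(R['top']((229,171.9)),.07),"dish",onz(R['top']((244,254)),.015))
# foot plate corners
for c in((50,165),(338,165)): print(onz(R['top']((c[0]/3.2+90,c[1]/3.2+160)),.008))
# panel front corners
for c in((638,228),(770,205)): print('m',onz(R['top']((c[0]/3.2+90,c[1]/3.2+160)),.05))
for n,pts in(("scene",((382,259),(208,175))),("top",((134,183),(307,190)))):
    d=np.load(n+"0.npz")['d'];C=optics.get_calibration(n)
    for p in pts:
        o,r=ray(n,p); print(n,p,o+r*np.median(d[p[1]-1:p[1]+2,p[0]-1:p[0]+2]))
```

```text
red (array([0.594 , 0.2413, 0.1549]), [np.float64(0.0002293664841008388), np.float64(0.00022936648410074818)]) [0.5938 0.2407 0.156 ] [0.5918 0.2414 0.152 ]
cup (array([ 0.5863, -0.1825,  0.1206]), [np.float64(0.0002667211672742939), np.float64(0.0002667211672740836)]) [ 0.5872 -0.1828  0.116 ] [ 0.5831 -0.1859  0.116 ]
white [0.5933 0.3145 0.16  ]
red [0.5933 0.2393 0.16  ]
green [0.594  0.1653 0.16  ]
postL [0.6095 0.3518 0.118 ]
postR [0.6118 0.13   0.118 ]
jar [0.6454 0.0166 0.07  ] dish [ 0.4322 -0.0228  0.015 ]
[0.5486 0.3615 0.008 ]
[0.5486 0.1118 0.008 ]
m [ 0.4896 -0.1429  0.05  ]
m [ 0.5084 -0.2523  0.05  ]
scene (382, 259) [0.5984 0.2414 0.1609]
scene (208, 175) [ 0.5823 -0.1859  0.1167]
top (134, 183) [0.5942 0.2386 0.1606]
top (307, 190) [ 0.586  -0.1833  0.118 ]
```

```bash
python3 -m crank '{"travel":[[0,0,-7],[0,0,-7],[0,0,-7],[0,0,-7],[0,0,-7],[0,0,-7],[0,0,-7],[0,0,-7]],"dr":[[0,0,-0.95],[0,0,-0.95],[0,0,-0.95],[0,0,-0.95],[0,0,-0.95],[0,0,-0.95],[0,0,-0.95],[0,0,-0.98]],"grip":[60,60,60,60,60,60,60,60]}' 40
python3 -m crank '{"travel":[[20,10,0],[42,22,0],[42,22,0],[42,22,0],[42,22,0],[42,22,0],[42,22,0],[42,22,0],[42,22,0],[42,22,0],[42,22,0],[42,22,0],[42,22,0],[42,22,0],[42,22,0],[42,22,0],[42,22,0],[42,22,0],[42,22,0],[42,22,0]],"dr":[[0,0,0],[0,0,0],[0,0,0],[0,0,0],[0,0,0],[0,0,0],[0,0,0],[0,0,0],[0,0,0],[0,0,0],[0,0,0],[0,0,0],[0,0,0],[0,0,0],[0,0,0],[0,0,0],[0,0,0],[0,0,0],[0,0,0],[0,0,0]],"grip":[60,60,60,60,60,60,60,60,60,60,60,60,60,60,60,60,60,60,60,60]}'
```

```text
time_s: 1.1
ee_pos: [0.1478, -0.607, 0.2704]
tool_rot: [-3.141, -0.001, 1.576]
ft_force: [-0.4, -0.5, -0.4]
opening: 0.65
time_s: 3.6
ee_pos: [0.5751, 0.2125, 0.27]
tool_rot: [-3.14, 0.0, 1.567]
ft_force: [-0.7, -0.5, -0.0]
opening: 0.653
```

```bash
python3 -m crank '{"travel":[[24,18,0],[0,0,0],[0,0,0]],"dr":[[0,0,0],[0,0,0],[0,0,0]],"grip":[60,60,60]}'
python3 - <<'E'
from h import *
o=monitor.get_obs();print(o['ee_pos'],o['tool_rot'])
im,d=optics.read_camera('wrist');cv2.imwrite('pics/w1.png',im);np.savez('w1.npz',im=im,d=d,p=o['ee_pos'],r=o['tool_rot'])
for nm,lo,hi in(("red",(0,190,90),(5,255,255)),("green",(50,150,50),(75,255,255))):
  for c,s in blobs(im,lo,hi,60): print(nm,c,s,onz(wray(c,o['ee_pos'],o['tool_rot']),.155), d[int(c[1]),int(c[0])])
E
```

```text
time_s: 3.98
ee_pos: [0.5927, 0.2342, 0.2701]
tool_rot: [-3.14, 0.001, 1.569]
ft_force: [0.1, -0.2, -0.1]
opening: 0.655
[0.59269921 0.23420113 0.27007472] [-3.14016977e+00  6.96354895e-04  1.56894058e+00]
red [248.5 171.5] [235 156  27  31 642] [0.59095793 0.24243605 0.155     ] 0.28780118
green [249.5 235.9] [238 222  24  29 574] [0.59197453 0.16997306 0.155     ] 0.30814227
```

View pics/w1.png

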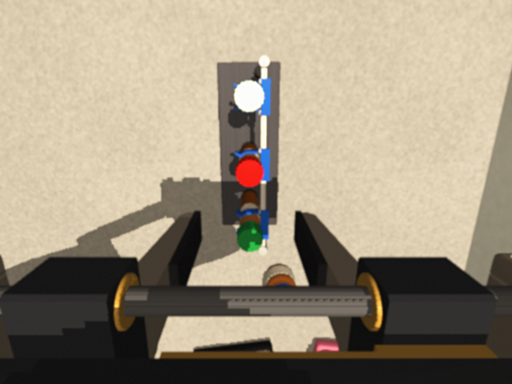

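The wrist view shows the red cap at (248.5,171.5), white at (249,96) and green at (249,236), with the rail on the +x side and the jaws straddling along x. The estimates agree within 3 mm, at about (0.592, 0.240).

```bash
python3 - <<'E'
from h import *
z=np.load('w1.npz')
for c in((248.5,171.5),(249,96.5)): print(onz(wray(c,z['p'],z['r']),.160),onz(wray(c,z['p'],z['r']),.155))
d=z['d']; print(np.median(d[165:180,242:256])); o,r=wray((248.5,172),z['p'],z['r']); print(o+r*np.median(d[167:178,243:254]))
E
python3 -m crank '{"travel":[[5,-0.5,15],[0,0,30],[0,0,30],[0,0,30],[0,0,20],[0,0,13],[0,0,0],[0,0,0]],"dr":[[0,0,0],[0,0,0],[0,0,0],[0,0,0],[0,0,0],[0,0,0],[0,0,0],[0,0,0]],"grip":[60,60,60,60,60,60,60,60]}'
```

```text
[0.59095624 0.24363379 0.16      ] [0.59095793 0.24243605 0.155     ]
[0.5915044  0.31601337 0.16      ] [0.59151589 0.31611119 0.155     ]
0.2879257
[0.59095591 0.24295186 0.15932148]
time_s: 5.03
ee_pos: [0.5942, 0.2398, 0.1335]
tool_rot: [3.14, -0.001, 1.57]
ft_force: [-0.3, -0.6, -0.5]
opening: 0.653
```

```bash
python3 -m crank '{"travel":[[1.5,-1.5,3],[0,0,0],[0,0,0],[0,0,0],[0,0,0],[0,0,0],[0,0,0],[0,0,0],[0,0,0]],"dr":[[0,0,0],[0,0,0],[0,0,0],[0,0,0],[0,0,0],[0,0,0],[0,0,0],[0,0,0],[0,0,0]],"grip":[60,60,40,20,20,20,20,20,20]}' 40
python3 - <<'E'
from h import *
o=monitor.get_obs();print(o['ee_pos'],o['tool_rot'],o['ft_force'],o['ft_torque'],o['opening']*92)
im,d=optics.read_camera('wrist');cv2.imwrite('pics/w2.png',im)
im,d=optics.read_camera('scene');cv2.imwrite('pics/s2.png',cv2.resize(im[180:360,270:470],None,fx=3,fy=3))
E
```

```text
time_s: 6.15
ee_pos: [0.5927, 0.2412, 0.1298]
tool_rot: [3.14, -0.0, 1.571]
ft_force: [4.2, 0.5, -0.1]
opening: 0.296
[0.59274189 0.24117755 0.12979658] [ 3.14032351e+00 -2.68306433e-04  1.57051145e+00] [ 4.24036723  0.48813425 -0.12784763] [-0.12788516 -1.15076988  0.0015404 ] 27.19076182013013
```

View pics/w2.png

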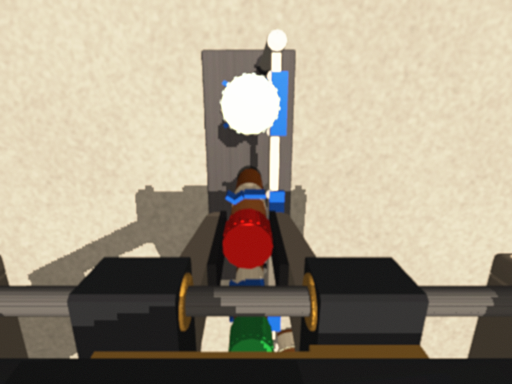

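View pics/s2.png

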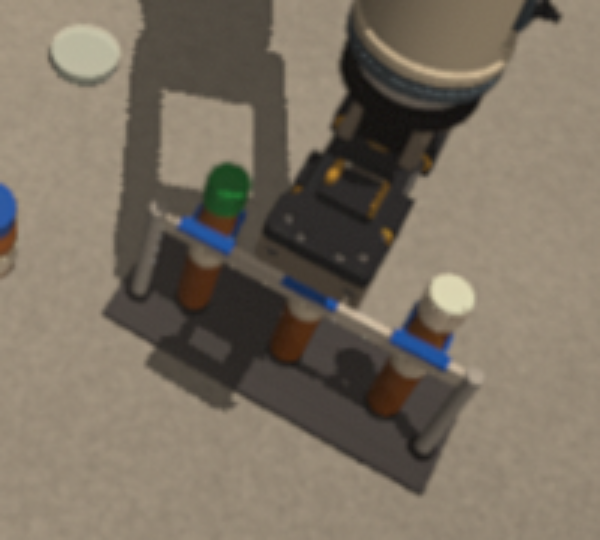

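The wrist view shows the red cap (248,240) between the pads, and both neighbours are untouched. I'll lift slightly, then draw it straight out along -x.

```bash
python3 -m crank '{"travel":[[0,0,-2],[0,-5,0],[0,-5,0],[0,-5,0],[0,-5,0],[0,-5,0],[0,-5,0],[0,-5,0],[0,-5,0],[0,-5,0],[0,-5,0],[0,0,0]],"dr":[[0,0,0],[0,0,0],[0,0,0],[0,0,0],[0,0,0],[0,0,0],[0,0,0],[0,0,0],[0,0,0],[0,0,0],[0,0,0],[0,0,0]],"grip":[20,20,20,20,20,20,20,20,20,20,20,20]}' 50
python3 - <<'E'
from h import *
o=monitor.get_obs();print(o['ee_pos'],o['tool_rot'],o['ft_force'],o['ft_torque'],o['opening']*92)
im,d=optics.read_camera('wrist');cv2.imwrite('pics/w3.png',im)
im,d=optics.read_camera('scene');cv2.imwrite('pics/s3.png',cv2.resize(im[180:360,270:470],None,fx=3,fy=3))
E
```

```text
time_s: 7.75
ee_pos: [0.5417, 0.2411, 0.1316]
tool_rot: [-3.141, 0.0, 1.571]
ft_force: [0.6, -0.1, -0.8]
opening: 0.294
[0.54174496 0.24108861 0.13161085] [-3.14146961e+00  3.86634334e-05  1.57061289e+00] [ 0.57859826 -0.14899787 -0.84723049] [ 0.000631   -0.1078351   0.02312959] 27.083686239700494
```

View pics/w3.png

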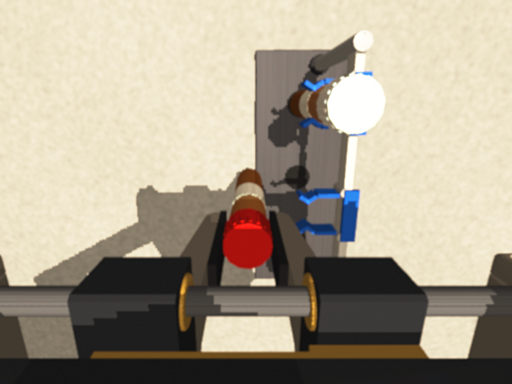

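View pics/s3.png

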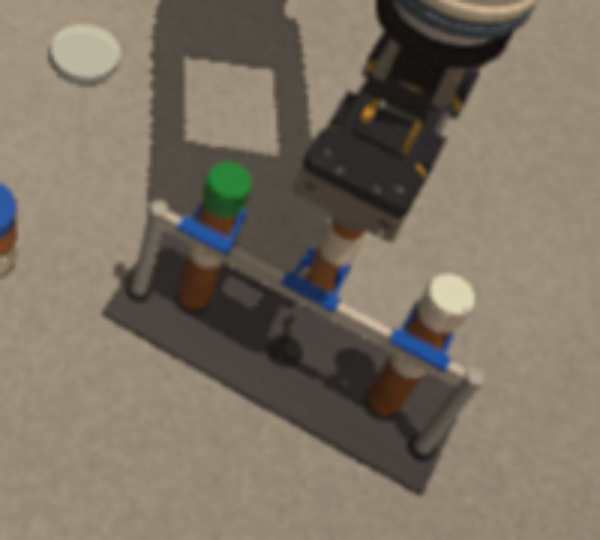

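The tube is free and upright, and the empty middle clip is at (340,215) in the wrist view. I'll lift and carry it toward the mixer.

```bash
python3 -m crank '{"travel":[[0,0,-10],[0,0,-25],[0,0,-30],[0,0,-30],[0,0,-30],[0,0,-30],[-15,0,-10],[-30,4,0],[-40,5,0],[-40,5,0],[-40,5,0],[-40,5,0],[-40,5,0],[-30,5,0],[-20,5,0],[-10,4,0],[0,0,0],[0,0,0],[0,0,0]],"dr":[[0,0,0],[0,0,0],[0,0,0],[0,0,0],[0,0,0],[0,0,0],[0,0,0],[0,0,0],[0,0,0],[0,0,0],[0,0,0],[0,0,0],[0,0,0],[0,0,0],[0,0,0],[0,0,0],[0,0,0],[0,0,0],[0,0,0]],"grip":[20,20,20,20,20,20,20,20,20,20,20,20,20,20,20,20,20,20,20]}'
python3 - <<'E'
from h import *
o=monitor.get_obs();print(o['ee_pos'],o['tool_rot'],o['ft_force'],o['ft_torque'],o['opening']*92)
im,d=optics.read_camera('wrist');cv2.imwrite('pics/w4.png',im);np.savez('w4.npz',im=im,d=d,p=o['ee_pos'],r=o['tool_rot'])
im,d=optics.read_camera('top');cv2.imwrite('pics/t4.png',im);np.savez('t4.npz',im=im)
im,d=optics.read_camera('scene');cv2.imwrite('pics/s4.png',im);np.savez('s4.npz',im=im)
E
```

```text
time_s: 10.22
ee_pos: [0.5849, -0.0631, 0.2966]
tool_rot: [-3.142, -0.0, 1.572]
ft_force: [-0.1, -0.0, -0.7]
opening: 0.296
[ 0.58491992 -0.06307043  0.29660604] [-3.14154509e+00 -1.44962010e-04  1.57154999e+00] [-0.08660102 -0.01662223 -0.71626688] [-0.08488963 -0.08302349  0.01968818] 27.250539550769343
```

View pics/w4.png

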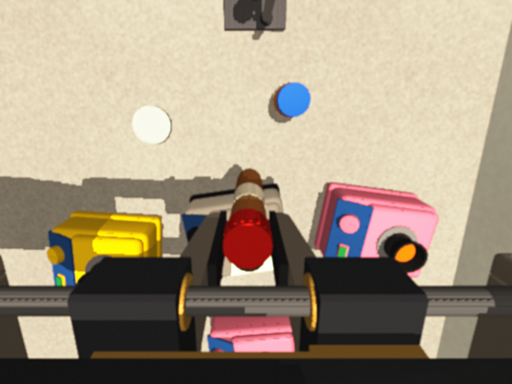

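View pics/s4.png

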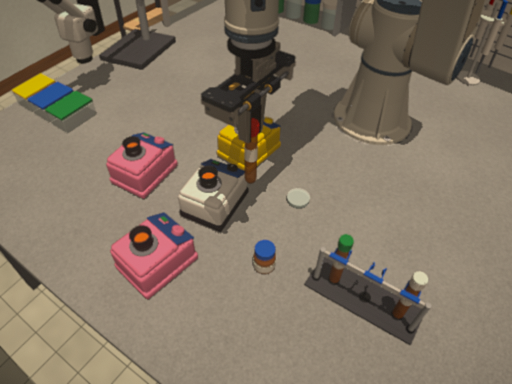

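View pics/t4.png

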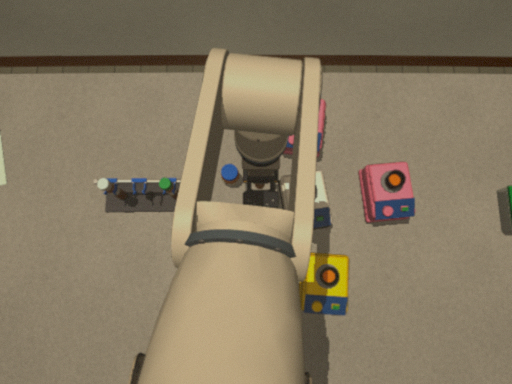

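Run:
```python
from h import *
np.set_printoptions(precision=4,suppress=True)
z=np.load('w4.npz');im=z['im'];d=z['d']
for c,s in blobs(im,(0,190,60),(5,255,255),200): print(c,s)
# bright top disc
hsv=cv2.cvtColor(im,cv2.COLOR_BGR2HSV)
x=248
for v in range(165,275,5): print(v,im[v,x],round(float(d[v,x]),4),(lambda o,r:o+r*d[v,x])(*wray((x,v),z['p'],z['r']))-z['p'])
# scene: predicted tube points
C=optics.get_calibration('scene');K=np.array([[C['fx'],0,C['cx']],[0,C['fy'],C['cy']],[0,0,1]])
P=np.array([z['p']+[0,0,-.121+h] for h in(0,.03,.06,.09,.128)])
print(cv2.projectPoints(P,cv2.Rodrigues(C['R'])[0],C['t'],K,C['dist'])[0][:,0])
im=np.load('s4.npz')['im'];cv2.imwrite('pics/s4c.png',cv2.resize(im[90:230,170:310],None,fx=4,fy=4,interpolation=2))
```

```text
[247.2 238.6] [ 222  208   51   61 2414]
165 [192 221 232] 0.4778 [-0.002  -0.0243 -0.2987]
170 [ 30  62 108] 0.278 [-0.0021  0.013  -0.1017]
175 [ 28  59 107] 0.2584 [-0.0021  0.0131 -0.0814]
180 [18 46 92] 0.2419 [-0.0021  0.013  -0.0642]
185 [127 158 176] 0.2265 [-0.0021  0.0132 -0.0483]
190 [128 158 177] 0.2126 [-0.0021  0.0135 -0.0339]
195 [ 62  98 135] 0.2018 [-0.0021  0.0133 -0.0226]
200 [ 22  58 106] 0.192 [-0.0022  0.0131 -0.0124]
205 [ 23  58 106] 0.1821 [-0.0022  0.0133 -0.0021]
210 [  9  13 129] 0.1708 [-0.0022  0.0143  0.0093]
215 [ 11  15 135] 0.1628 [-0.0022  0.0144  0.0175]
220 [ 12  14 148] 0.1567 [-0.0022  0.0141  0.024 ]
225 [ 23  30 229] 0.1508 [-0.0022  0.0139  0.0302]
230 [ 11  14 158] 0.153 [-0.0022  0.0104  0.0289]
235 [ 12  16 158] 0.1526 [-0.0022  0.008   0.03  ]
240 [ 12  16 158] 0.1537 [-0.0022  0.0049  0.0297]
245 [  9  13 156] 0.1558 [-0.0022  0.0013  0.0285]
250 [ 13  16 158] 0.1561 [-0.0021 -0.0015  0.029 ]
255 [ 11  16 157] 0.1568 [-0.0021 -0.0045  0.0292]
260 [ 11  16 158] 0.1577 [-0.0021 -0.0076  0.0291]
265 [  9  13 156] 0.1574 [-0.0021 -0.0101  0.0301]
270 [43 54 61] 0.3814 [-0.0019 -0.1395 -0.1663]
[[250.8584 180.0634]
 [250.9046 169.8089]
 [250.9543 158.989 ]
 [251.0079 147.5614]
 [251.082  132.1432]]
```

View pics/s4c.png

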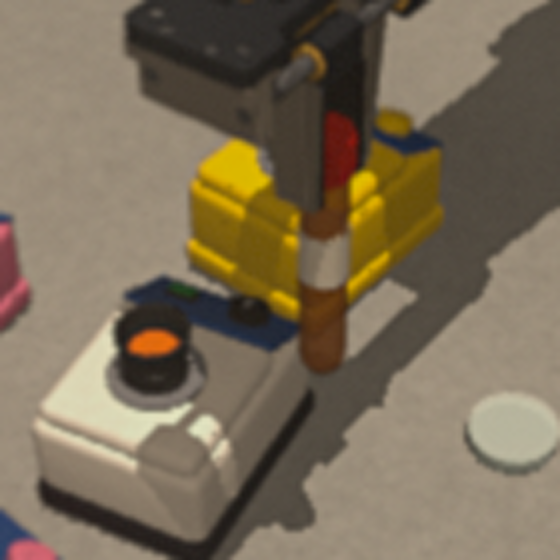

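The scene view shows the tube vertical, with its bottom at (251,181) against a predicted (251,180). The white mixer's cup is at (208,175). I'll move above the cup and check before lowering.

```bash
python3 -m crank '{"travel":[[-15,1,0],[-30,1,0],[-35,0,0],[-25,0,0],[-16,0,0],[0,0,8],[0,0,8],[0,0,8],[0,0,0],[0,0,0],[0,0,0]],"dr":[[0,0,0],[0,0,0],[0,0,0],[0,0,0],[0,0,0],[0,0,0],[0,0,0],[0,0,0],[0,0,0],[0,0,0],[0,0,0]],"grip":[20,20,20,20,20,20,20,20,20,20,20]}'
python3 - <<'E'
from h import *
np.set_printoptions(precision=4,suppress=True)
o=monitor.get_obs();print(o['ee_pos'],o['tool_rot'],o['ft_force'],o['ft_torque'],o['opening']*92)
im,d=optics.read_camera('wrist');cv2.imwrite('pics/w5.png',im)
im,d=optics.read_camera('scene');cv2.imwrite('pics/s5.png',cv2.resize(im[90:230,150:290],None,fx=4,fy=4,interpolation=2));np.savez('s5.npz',im=im)
C=optics.get_calibration('scene');K=np.array([[C['fx'],0,C['cx']],[0,C['fy'],C['cy']],[0,0,1]])
P=np.array([o['ee_pos']+[0,0,-.1225],[.587,-.183,.132],[.587,-.183,.116]])
q=cv2.projectPoints(P,cv2.Rodrigues(C['R'])[0],C['t'],K,C['dist'])[0][:,0];print(q,(q-[150,90])*4)
E
```

```text
time_s: 11.75
ee_pos: [0.5872, -0.1848, 0.273]
tool_rot: [3.141, 0.0, 1.571]
ft_force: [0.6, 0.0, -0.1]
opening: 0.293
[ 0.5872 -0.1848  0.273 ] [3.141  0.0002 1.5708] [ 0.6303  0.044  -0.0835] [-0.0307 -0.0705  0.0036] 26.96426631677728
[[205.867  165.8925]
 [207.172  171.9895]
 [207.7055 176.9048]] [[223.4679 303.5702]
 [228.6878 327.9581]
 [230.8219 347.6193]]
```

View pics/s5.png

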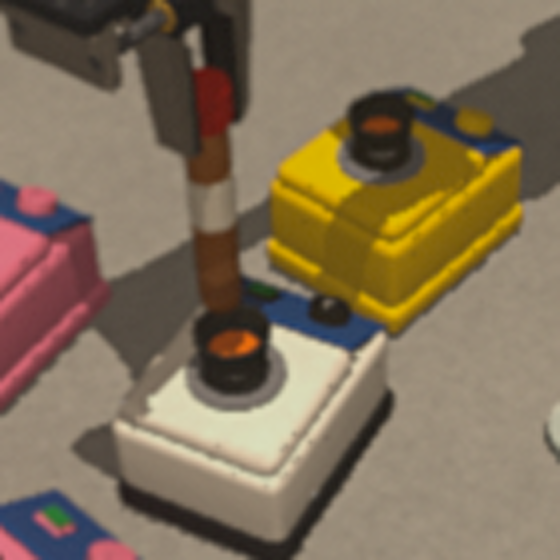

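View pics/w5.png

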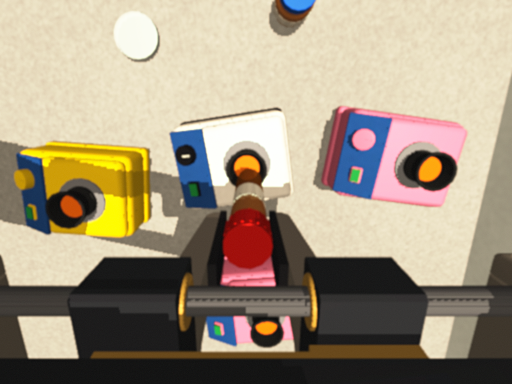

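The tube's bottom hangs just above the cup. I'll measure the offset in both views.

```bash
python3 - <<'E'
from h import *
np.set_printoptions(precision=4,suppress=True)
o=monitor.get_obs();p=o['ee_pos']
im=np.load('s5.npz')['im']
C=optics.get_calibration('scene');K=np.array([[C['fx'],0,C['cx']],[0,C['fy'],C['cy']],[0,0,1]])
pr=lambda P:cv2.projectPoints(np.array(P,float),cv2.Rodrigues(C['R'])[0],C['t'],K,C['dist'])[0][:,0]
print('pred axis',pr([p+[0,0,-.1225+h] for h in(0.01,.03,.05,.07,.09,.12)]))
hsv=cv2.cvtColor(im,cv2.COLOR_BGR2HSV)
for v in(144,148,152,156,160,163):
    row=im[v,190:225].astype(int); m=(hsv[v,190:225,1]>110)&(hsv[v,190:225,0]<20)
    u=np.where(m)[0]+190; print(v,u.min() if len(u) else 0,u.max() if len(u) else 0,u.mean() if len(u) else 0)
# black cup extents
for v in(172,174,176,178,180):
    g=im[v,190:230].max(1); u=np.where(g<60)[0]+190; print('cup',v,u.min(),u.max(),(u.min()+u.max())/2)
print('cup axis pred',pr([[.587,-.183,z] for z in(.132,.124,.116,.11)]))
w=cv2.imread('pics/w5.png');g=w.max(2)
# rim in wrist
m=((g<60)*255).astype(np.uint8);m[:145]=0;m[195:]=0;m[:,:222]=0;m[:,272:]=0
for v in range(144,190,3):
    u=np.where(m[v])[0]; 
    if len(u): print('w',v,u.min(),u.max(),(u.min()+u.max())/2)
E
python3 - <<'E'
import cv2
w=cv2.imread('pics/w5.png');cv2.imwrite('pics/w5c.png',cv2.resize(w[100:280,160:340],None,fx=3.3,fy=3.3,interpolation=2))
E
```

```text
pred axis [[205.5018 162.6408]
 [204.7794 156.0207]
 [204.0363 149.1808]
 [203.2718 142.1114]
 [202.4852 134.8024]
 [201.2624 123.3669]]
144 0 0 0
148 199 208 203.5
152 199 209 204.0
156 199 209 204.0
160 200 209 204.5
163 200 209 204.5
cup 172 199 216 207.5
cup 174 199 216 207.5
cup 176 200 216 208.0
cup 178 200 215 207.5
cup 180 200 216 208.0
cup axis pred [[207.172  171.9895]
 [207.4402 174.4628]
 [207.7055 176.9048]
 [207.9025 178.7162]]
w 150 243 249 246.0
w 153 237 255 246.0
w 156 234 258 246.0
w 159 231 261 246.0
w 162 229 263 246.0
w 165 228 264 246.0
w 168 227 265 246.0
w 171 227 265 246.0
w 174 228 264 246.0
w 177 229 263 246.0
w 180 231 238 234.5
w 183 233 237 235.0
```

View pics/w5c.png

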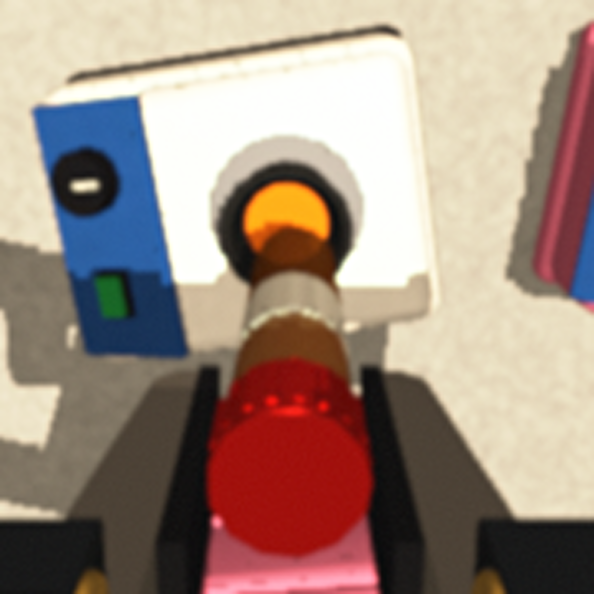

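Run:
```python
from h import *
np.set_printoptions(precision=4,suppress=True)
o=monitor.get_obs();p,r=o['ee_pos'],o['tool_rot']
a=onz(wray((246,149),p,r),.132);b=onz(wray((226.5,170),p,r),.132);c=onz(wray((265.5,170),p,r),.132)
print('rim +y edge',a,'centre y',a[1]-.0235,'side edges',b,c,(b+c)/2)
w=cv2.imread('pics/w5.png')
hsv=cv2.cvtColor(w,cv2.COLOR_BGR2HSV)
for v in(172,174,176,180,184,188,192,198,204): print(v,[tuple(map(int,w[v,u])) for u in (232,236,240)],) if 0 else None
# tube edges by gradient of rows: white band rows
for v in(184,188,206,210,214,220,225):
    g=cv2.cvtColor(w,cv2.COLOR_BGR2GRAY)[v,215:285].astype(int); dd=np.abs(np.diff(g)); i=np.argsort(dd)[-4:]+215; print(v,sorted(i.tolist()))
for nm,uv in(('tubecol248.5 at z .19',(248.5,185)),): print(onz(wray(uv,p,r),.19)-p)
```

```text
rim +y edge [ 0.5829 -0.1575  0.132 ] centre y -0.18095642414902532 side edges [ 0.5611 -0.181   0.132 ] [ 0.6046 -0.1811  0.132 ] [ 0.5829 -0.1811  0.132 ]
184 [231, 232, 260, 261]
188 [234, 235, 260, 262]
206 [216, 217, 275, 276]
210 [230, 265, 275, 276]
214 [225, 226, 268, 269]
220 [225, 226, 268, 269]
225 [216, 217, 277, 278]
[-0.0016  0.0032 -0.0829]
```

Both views agree: the cup lies about 2.5 mm to -x and 2.5 mm to +y of the tube. I'll correct and lower to just above the floor.

```bash
python3 -m crank '{"travel":[[2.5,-2.5,0],[0,0,4],[0,0,5],[0,0,5],[0,0,5],[0,0,5],[0,0,4],[0,0,2],[0,0,0],[0,0,0]],"dr":[[0,0,0],[0,0,0],[0,0,0],[0,0,0],[0,0,0],[0,0,0],[0,0,0],[0,0,0],[0,0,0],[0,0,0]],"grip":[20,20,20,20,20,20,20,20,20,20]}'
python3 - <<'E'
from h import *
np.set_printoptions(precision=4,suppress=True)
o=monitor.get_obs();print(o['ee_pos'],o['tool_rot'],o['ft_force'],o['ft_torque'],o['opening']*92)
im,d=optics.read_camera('wrist');cv2.imwrite('pics/w6.png',cv2.resize(im[100:280,160:340],None,fx=3,fy=3,interpolation=2))
im,d=optics.read_camera('scene');cv2.imwrite('pics/s6.png',cv2.resize(im[90:230,150:290],None,fx=4,fy=4,interpolation=2))
E
```

```text
time_s: 13.1
ee_pos: [0.5846, -0.1825, 0.2428]
tool_rot: [3.141, 0.0, 1.57]
ft_force: [0.1, 0.0, -0.5]
opening: 0.291
[ 0.5846 -0.1825  0.2428] [3.1413 0.0001 1.5704] [ 0.0539  0.0068 -0.5278] [-0.0403 -0.0798  0.0122] 26.75289073312953
```

View pics/s6.png

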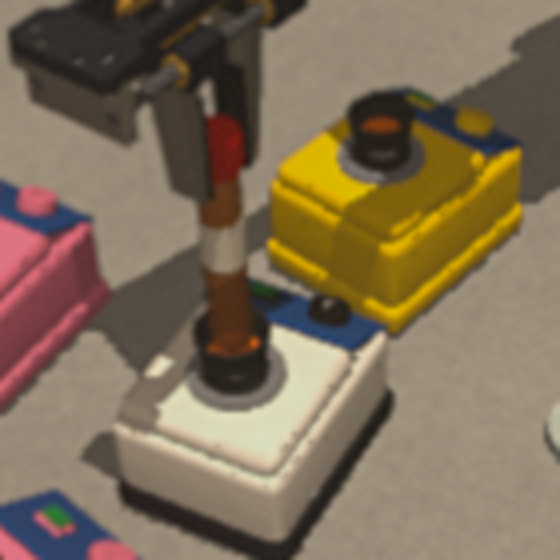

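View pics/w6.png

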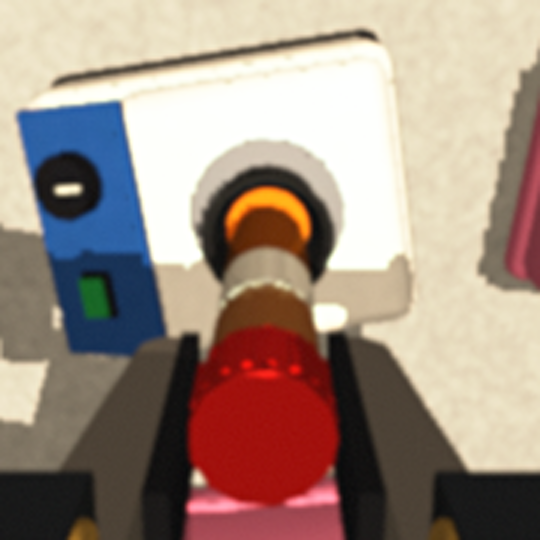

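The tube is centred in the cup in both views and no contact is felt yet. I'll press in small steps, watching the force.

```bash
python3 -m crank '{"travel":[[0,0,1],[0,0,1],[0,0,1],[0,0,1],[0,0,1],[0,0,1],[0,0,0],[0,0,0]],"dr":[[0,0,0],[0,0,0],[0,0,0],[0,0,0],[0,0,0],[0,0,0],[0,0,0],[0,0,0]],"grip":[20,20,20,20,20,20,20,20]}'
python3 -m crank '{"travel":[[0,0,1],[0,0,1],[0,0,1],[0,0,0],[0,0,0]],"dr":[[0,0,0],[0,0,0],[0,0,0],[0,0,0],[0,0,0]],"grip":[20,20,20,20,20]}'
python3 -c "
from h import *
for i in range(1):
    o=monitor.get_obs();print(o['ft_force'],o['ft_torque'],o['ee_pos'])"
```

```text
time_s: 14.2
ee_pos: [0.5846, -0.1825, 0.2369]
tool_rot: [3.141, 0.0, 1.57]
ft_force: [-0.5, 0.1, 4.0]
opening: 0.288
time_s: 14.82
ee_pos: [0.5846, -0.1825, 0.2339]
tool_rot: [3.141, 0.0, 1.57]
ft_force: [-0.1, 1.0, 6.3]
opening: 0.296
[-0.08994341  0.98461019  6.33157461] [-0.03912151  0.20027823 -0.02519156] [ 0.58462142 -0.1824887   0.23387045]
```

```bash
python3 -m crank '{"travel":[[0,0,1],[0,0,1],[0,0,1],[0,0,0],[0,0,0],[0,0,0]],"dr":[[0,0,0],[0,0,0],[0,0,0],[0,0,0],[0,0,0],[0,0,0]],"grip":[20,20,20,20,20,20]}'
python3 -m crank '{"travel":[[0,0,0.5],[0,0,0],[0,0,0]],"dr":[[0,0,0],[0,0,0],[0,0,0]],"grip":[20,20,20]}'
python3 -m crank '{"travel":[[0,0,0.5],[0,0,0],[0,0,0]],"dr":[[0,0,0],[0,0,0],[0,0,0]],"grip":[20,20,20]}'
```

```text
time_s: 15.58
ee_pos: [0.5848, -0.1825, 0.2312]
tool_rot: [3.141, 0.0, 1.571]
ft_force: [-1.6, -0.2, 8.0]
opening: 0.294
time_s: 15.95
ee_pos: [0.5848, -0.1825, 0.2307]
tool_rot: [3.141, 0.0, 1.57]
ft_force: [-1.7, -0.6, 9.2]
opening: 0.296
time_s: 16.32
ee_pos: [0.5848, -0.1826, 0.2303]
tool_rot: [3.141, 0.0, 1.571]
ft_force: [-1.3, 0.2, 9.4]
opening: 0.294
```

```bash
python3 -m crank '{"travel":[[0,0,0.4],[0,0,0],[0,0,0]],"dr":[[0,0,0],[0,0,0],[0,0,0]],"grip":[20,20,20]}'
python3 -m crank '{"travel":[[0,0,0.3],[0,0,0],[0,0,0]],"dr":[[0,0,0],[0,0,0],[0,0,0]],"grip":[20,20,20]}'
```

```text
time_s: 16.7
ee_pos: [0.5848, -0.1825, 0.23]
tool_rot: [3.141, 0.0, 1.57]
ft_force: [-1.1, 0.9, 9.4]
opening: 0.296
time_s: 17.08
ee_pos: [0.5848, -0.1826, 0.2297]
tool_rot: [3.141, 0.0, 1.571]
ft_force: [-0.9, -1.0, 9.1]
opening: 0.293
```

```bash
python3 -m crank '{"travel":[[0,0,0.5],[0,0,0],[0,0,0]],"dr":[[0,0,0],[0,0,0],[0,0,0]],"grip":[20,20,20]}'
python3 -m crank '{"travel":[[0,0,0.4],[0,0,0],[0,0,0]],"dr":[[0,0,0],[0,0,0],[0,0,0]],"grip":[20,20,20]}'
```

```text
time_s: 17.45
ee_pos: [0.585, -0.1827, 0.2296]
tool_rot: [3.14, 0.001, 1.57]
ft_force: [-2.4, 0.3, 11.4]
opening: 0.296
time_s: 17.82
ee_pos: [0.5851, -0.1827, 0.2296]
tool_rot: [3.14, 0.001, 1.57]
ft_force: [-1.7, -0.0, 14.8]
opening: 0.295
```

The force is rising while z stands still, so the head is on its stop. I'll hold, then verify.

```bash
python3 -m crank '{"travel":[[0,0,0],[0,0,0],[0,0,0],[0,0,0],[0,0,0],[0,0,0],[0,0,0],[0,0,0]],"dr":[[0,0,0],[0,0,0],[0,0,0],[0,0,0],[0,0,0],[0,0,0],[0,0,0],[0,0,0]],"grip":[20,20,20,20,20,20,20,20]}'
python3 - <<'E'
from h import *
np.set_printoptions(precision=4,suppress=True)
F=[]
for i in range(2):
  for n in('scene','wrist'):
    o=monitor.get_obs();F.append(o['ft_force']);p,r=o['ee_pos'],o['tool_rot']
    im,d=optics.read_camera(n)
    if n=='scene': cv2.imwrite('pics/s7.png',cv2.resize(im[90:230,150:290],None,fx=4,fy=4,interpolation=2));full=im
    else:
      cv2.imwrite('pics/w7.png',cv2.resize(im[100:280,160:340],None,fx=3,fy=3,interpolation=2))
      for v in(200,206,212,222,240,255): print(v,(lambda o,q:o+q*d[v,248])(*wray((248,v),p,r))-p)
cv2.imwrite('pics/s7f.png',full)
print(np.array(F),o['ee_pos'],o['opening']*92)
E
```

```text
time_s: 18.82
ee_pos: [0.5851, -0.1827, 0.2296]
tool_rot: [3.14, 0.001, 1.571]
ft_force: [-3.5, 1.3, 14.0]
opening: 0.291
200 [-0.0021  0.0131 -0.0123]
206 [-0.0021  0.0134  0.    ]
212 [-0.0022  0.0141  0.012 ]
222 [-0.0022  0.0147  0.0279]
240 [-0.0022  0.0051  0.03  ]
255 [-0.0022 -0.0044  0.0293]
200 [-0.0021  0.0129 -0.0129]
206 [-0.0021  0.0133 -0.0001]
212 [-0.0022  0.0146  0.0133]
222 [-0.0022  0.0147  0.0281]
240 [-0.0022  0.0046  0.0292]
255 [-0.0022 -0.0048  0.0285]
[[-3.527   1.3138 13.9571]
 [-2.9797  0.0349 14.2828]
 [-3.4222 -0.5749 13.5533]
 [-3.1332  1.2601 13.8011]] [ 0.5851 -0.1827  0.2295] 26.8867927532067
```

View pics/s7.png

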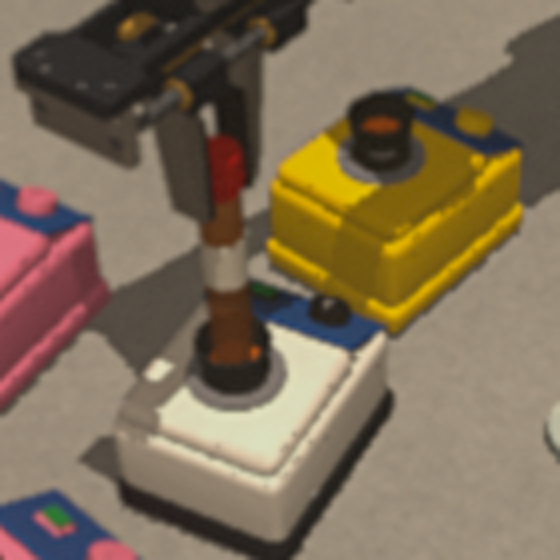

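View pics/w7.png

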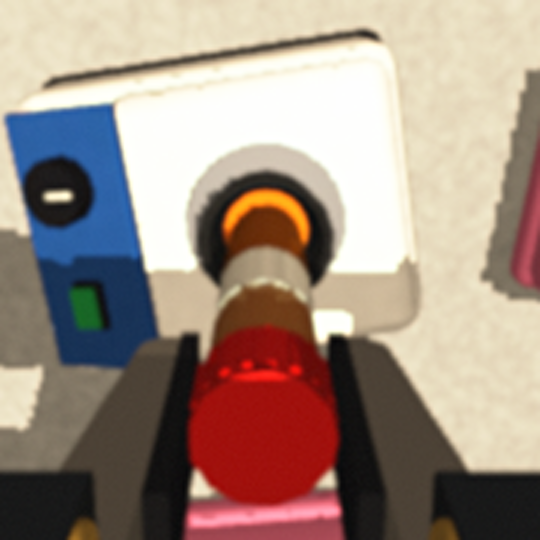

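View pics/s7f.png

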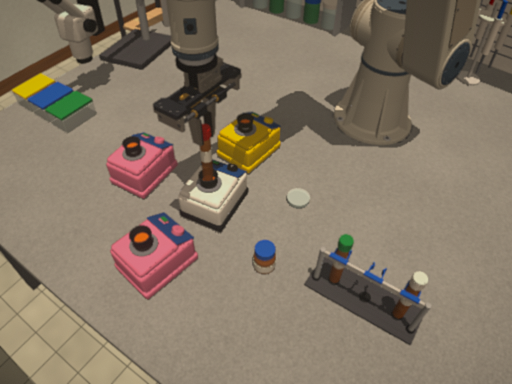

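The tube stands upright in the lowered cup, and the dish, jar and other two tubes are in place. I'll add a hair of push to sit mid-band, check, and hand in.

```bash
python3 -m crank '{"travel":[[0,0,0.2],[0,0,0],[0,0,0],[0,0,0],[0,0,0],[0,0,0]],"dr":[[0,0,0],[0,0,0],[0,0,0],[0,0,0],[0,0,0],[0,0,0]],"grip":[20,20,20,20,20,20]}'
python3 -c "
from h import *
for i in range(3):
    optics.read_camera('top'); o=monitor.get_obs();print(o['ft_force'],o['ee_pos'],o['opening'])"
```

```text
time_s: 19.77
ee_pos: [0.5851, -0.1827, 0.2295]
tool_rot: [3.14, 0.001, 1.571]
ft_force: [-1.9, 0.5, 15.6]
opening: 0.291
[-2.22677693 -0.62274582 14.93627438] [ 0.58512877 -0.18273044  0.2295477 ] 0.29267172701006355
[-2.60800982 -0.27310983 14.75298658] [ 0.58509568 -0.1827732   0.2295316 ] 0.2927696294019159
[-2.50555283  0.49246717 15.50974879] [ 0.58512119 -0.18272796  0.22955724] 0.29213198778472077
```

```bash
python3 -c "
from rig import arm; print(arm.finish_job())"
```

```text
the job is handed in; nothing more can be done
None
```

I drew the red-capped tube out of the middle clip, stood it in the white mixer's cup and pressed the head onto its stop. I handed in at about 20 s with the tube still gripped at 50 N.

- **Press:** the last readings were about 15 N upward at the wrist, so roughly 16 N on the head with the tube's weight added. The force had climbed from about 9 to 15 N while the height stayed at 229.6 mm, so the head is on its stop. I had no direct reading of the head's travel.
- **Tube:** it was upright with no sign of slipping in the grip. A steady sideways force of about 2 to 3 N remained.
- **Surroundings:** the last scene picture, taken just before a final 0.2 mm of push, showed the white and green tubes in their clips and the dish and jar in place.
- **Disagreement:** the fixed cameras and the wrist camera placed the cup about 3 to 4 mm apart. Before lowering, I corrected the tube's position by 2.5 mm in x and y, using its measured offset from the cup.

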